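# Open the slide box and put the orange slide on the light box

## Robot

A 6-joint arm with a two-finger parallel gripper is mounted at the origin on the work surface. World frame = base frame: x ahead of the robot, y to its left, z up, the work surface at z = 0. Lengths are in m, angles in rad, forces in N, time in s.
With the tool pointing down it reaches from about 0.225 to 0.725 m from the base axis. Payload 3.1 kg.
Tool frame: the origin (TCP) lies where the fingers leave the gripper's body, on its centre line; the fingertips stand 73 mm ahead of it and the grasp point (between the pads) lies tcp_to_grasp ahead of it (tcp_to_grasp is the distance from the TCP to the grasp point, in m); z points along the fingers, y is the direction in which the jaws open and shut (so a half turn about z gives the same grasp; the last joint's range is limited). The gripper opens to 85 mm and grips with 20 to 120 N. Pads are 22 mm wide; open, the fingers measure 114 mm over their backs; the gripper's body (76 mm by 85 mm) begins 54 mm behind the grasp point. The pads swing forward as they close: fully open they stand 13 mm farther back than shut.
Start: joints at [1.136, 0.048, 0.099, 1.622, 0, 1.443], TCP at [0.159, 0.5, 0.304] pointing down, gripper open.
Joint ranges: [-2.91, 2.91], [-0.99, 1.94], [-1.21, 1.42], [-2.12, 2.29], [-1.49, 1.47], [-3.14, 3.14]. Speed limits (rad/s): [2.79, 2.79, 3.14, 3.14, 3.14, 3.14].

## Interface

Orientations are given as [roll, pitch, yaw] about the fixed x, y, z axes, in that order (R = Rz(yaw) Ry(pitch) Rx(roll)).
In Python, from bench import * gives the robot as it stands. The module is installed in compiled form; this text tells all that it offers.
- The arm moves only by the tool drive_tool, never from a script. Its argument "series" is a list that holds one entry, the list of rows, each a list of 7 numbers: the shift along the world's x, y, z in m, then the turn, a rotation vector about the world's x, y, z in rad, then the finger opening in m, from 0 to 0.0854. In form: [[[dx, dy, dz, wx, wy, wz, jaw], ...]]. A call has 1 to 20 rows; each row is the pose to reach, as a shift and turn from the pose measured when the call began; what a row does not reach only later rows make up. A row lasts 1/12 s, in which the tool goes at most 41.7 mm and 7.16 degrees, less where a joint would pass 70% of its speed; a pose out of reach is approached as far as the arm can. A call with a gripper value outside its range is refused whole. The fingers move at their own pace and stop on an object; "squeeze" is the grip in N (left out, the last holds). Time passes only in rows, so rows that repeat a pose let the fingers close. It gives the time, the measured TCP pose, the force and the opening at its end, in the units of the state.
- get_state(): the state, without advancing time (a new reading comes with each control period).
- read_camera(name): name is "scene" or "top" or "wrist"; returns a dict with "color" (480x640x3 uint8, red, green, blue), "K" (3x3 intrinsics, pixels), "view" (4x4, takes a point from world to camera coordinates); the wrist camera has in their place "tool_from_camera" (4x4, takes a point from camera to tool coordinates, whose origin is the TCP and whose axes are the flange's). Camera axes: x right, y down, z forward; pixel columns grow to the right and rows downward; lengths in m; the calibration is good to about 2 mm. The wrist camera is an equidistant fisheye: a pixel r from the principal point sees the ray r / f radians off the axis. A picture is of the moment at which its call begins: read the wrist's pose just before it. There is no depth.
- sign_off(): hands the job in, once; it reports no verdict.
The state is a dict: "time_s": time; "joints": joint angles; "qvel": joint speeds; "tau": joint torques, N m; "tool_pos": TCP position; "eef_rot": TCP orientation; "force": force on the tool from outside, world axes, zero at the start; "ft_torque": the same for the moment, N m; "opening": opening from 0.0 (shut) to 1.0 (fully open).
Only numpy, scipy, OpenCV 4.12 (cv2) and the standard library are available. Lean on these libraries where they do the work, as an engineer would, in place of code of your own. Each camera call takes 0.05 s, during which the arm holds its last target.

## Task

Open the wooden slide box: lift the front end of its blue lid over the end lip, slide it out of its grooves and lay it flat on the black mat, bar up. Then take out the slide carrier with the orange bar and set it down, not dropped, inside the black frame on the light box, its long side along the frame's long side, and finally flip the red lamp switch fully over to on. Leave the green carrier in the slide box and everything else on the bench where it is.

Things in the scene. Friction and masses are not known exactly. Their poses are not given: they have to be found in the camera images.
- slide_box: Fixed open wooden box, 160 (x) x 120 (y) x 60 mm high, origin at the centre of its underside. Its front, where the lid comes out, faces its -x, roughly the robot. Floor 6 mm up, inside 144 x 96 mm; a divider 4 mm thick and 8 mm high parts front and rear compartments. The lid rests on ledges 44 mm up, between cheeks (to 60 mm) with 2 mm play each side.
- lip_top (a point): Middle of the top of the box's front lip, at (-77.5, 0, 50) mm in the box frame. The lip is 5 mm thick and stands 6 mm above the ledges, flush with the closed lid's top and about 4 mm in front of the lid: it stops the lid from being pulled straight out.
- grooves (a point): Point midway between the two grooves, at (49, 0, 54) mm in the box frame. Flanges over the rear part only (x from 18 mm to the rear end) overlap the sides of the lid by 6 mm; their underside is 54 mm up, so the grooves are 10 mm high for the 6 mm lid and it can tilt a little, front end up.
- lid: Loose blue lid, 141 (x) x 104 (y) x 6 mm, about 90 g, origin at the centre of the underside; closed at (-0.5, 0, 44) mm in the box, axes as the box. A white bar stands near its front (-x) end. The front edge can be raised about 10 mm, pivoting on the rear edge (8 mm at the bar is right); so raised it slides to the box's -x and after 60 mm is clear of the flanges.
- lid_bar (a point): Middle of the white grip bar, 26 (x) x 16 (y) x 22 mm high, centred 50 mm from the lid's centre towards -x; this point is 17 mm above the lid's underside, the bar's top 28 mm above it. Pinch across its 16 mm width (along the lid's y).
- lid_edge (a point): Middle of the lower front edge of the lid.
- orange_slide: Loose aluminium slide carrier, 34 (x) x 80 (y) x 6 mm, 60 g, with an orange grip bar in its middle, 26 (x) x 14 (y) mm, top 30 mm above the underside; pinch across its 14 mm width (along y). Origin at the centre of the underside, z up. It starts in the front or rear compartment of the closed box, 36 mm from the box's centre, x along the box's x.
- green_slide: The same carrier with a green bar, in the other compartment; it stays there.
- light_box: Fixed grey light box, 180 x 180 mm, top 40 mm above the bench, with a white panel; origin at the centre of its underside.
- frame_centre (a point): Centre, on the top surface, of a thin black painted frame on the panel, inside 50 (x) x 96 (y) mm; 25 mm to +x of the light box's centre, axes of the light box.
- lamp_switch (a joint): Red toggle lever on the light box at (-53, -60) mm from its centre, on a black block 70 x 50 x 25 mm standing on the top; its pivot is 22 mm above the top, the lever is 40 mm long and turns with little force (about 2 N at the tip): 0 leaning fully to the light box's -x (off), 1.0 rad leaning fully to +x (on). Stays where it is left.
- lamp_switch_tip (a point): Centre of the red ball, 26 mm across, at the lever's tip; it moves with the lever.
- mat: Fixed black rubber mat, 200 (x) x 160 (y) x 3 mm; origin at the centre of its underside.
- vial_a: Small amber vial with a white cap, 28 mm across, 55 mm high; bystander. Origin at the centre of its underside.
- vial_b: Small clear vial with a blue cap, 28 mm across, 55 mm high; bystander.
- dish: Open glass dish, 90 mm across, 16 mm high; bystander.
- reagent: Amber jar, 60 mm across, 110 mm high; bystander.
- block: Small cardboard box 50 x 90 x 35 mm; bystander.
- brush: Brush, 160 mm long, lying; bystander.
- pen: Black pen, 12 mm thick, about 130 mm long, lying; bystander.

How it is judged:
By the outcome, as a careful person would: the job done as asked, in the order asked, and still so for the second after the job is handed in, with the robot touching nothing.
It also fails if it takes over 62 s, if anything falls off the work surface, if the arm or the gripper's body presses on something with over 40 N, if the wrist force passes 120 N, or if a joint passes its speed limit or range.

## Working session

There is one attempt and no reset: what is moved stays moved. The work goes in short steps, Python scripts to look and compute and a tool call to move; the robot and the scene stay as the last step left them, time stands still between calls to the robot, and variables do not carry over. Pictures are saved under pics/ and viewed, and the job is handed in when it is done.

Besides the shell and the picture viewer there is one more tool, called after "Call:" as a command line: name --argument value ..., lists and objects as JSON in quotes. drive_tool: Moves the arm, as the interface text tells. Its arguments: {"type":"object","properties":{"series":{"type":"array","items":{"type":"array","items":{"type":"array","items":{"type":"number"}}}},"squeeze":{"type":"number"}},"required":["series"]}

```bash
mkdir -p pics; ls; python3 - <<'E'
from bench import *
import cv2,numpy as np,pickle
s=get_state();print(s)
try: print(tcp_to_grasp)
except Exception as e: print(e)
import bench;print([k for k in dir(bench) if not k.startswith('__')])
d={}
for n in("scene","top","wrist"):
    c=read_camera(n);d[n]=c;cv2.imwrite(f"pics/{n}0.png",c["color"][:,:,::-1]);print(n,{k:np.round(v,4).tolist() for k,v in c.items() if k!="color"})
pickle.dump(d,open("c0.pkl","wb"))
E
```

```text
pics
{'time_s': 0.0, 'joints': array([1.13622275e+00, 4.87611957e-02, 9.75790262e-02, 1.62199109e+00,
       1.70524264e-05, 1.44301664e+00]), 'qvel': array([-0.00196142,  0.0001426 ,  0.00084655,  0.00174602,  0.00016721,
       -0.00081198]), 'tau': array([ 7.02322654e-05, -3.38780594e+01,  3.20016897e+01,  2.00713350e-02,
       -2.01800526e-04, -6.84736150e-06]), 'tool_pos': array([0.15836259, 0.50008325, 0.30270209]), 'eef_rot': array([-3.13923727e+00, -3.19810744e-04,  2.83479837e+00]), 'force': array([ 0.49671781, -0.54651314, -0.30276612]), 'ft_torque': array([-0.01877675, -0.00461984, -0.04747665]), 'opening': 1.000519784413355}
0.0539
['IKError', 'get_state', 'read_camera', 'sign_off', 'tcp_to_grasp']
scene {'K': [[442.0473, 0.0, 321.6594], [0.0, 442.0473, 237.0033], [0.0, 0.0, 1.0]], 'view': [[-0.6755, 0.7374, -0.0046, 0.4404], [0.5099, 0.4626, -0.7252, -0.2431], [-0.5326, -0.4922, -0.6885, 1.1496], [0.0, 0.0, 0.0, 1.0]]}
top {'K': [[492.0188, 0.0, 320.0228], [0.0, 492.0188, 238.5056], [0.0, 0.0, 1.0]], 'view': [[0.0061, -0.9999, -0.0153, -0.021], [-0.982, -0.0031, -0.1891, 0.6342], [0.189, 0.0162, -0.9818, 1.0895], [0.0, 0.0, 0.0, 1.0]]}
wrist {'K': [[371.6483, 0.0, 318.2404], [0.0, 371.6483, 240.5152], [0.0, 0.0, 1.0]], 'tool_from_camera': [[0.0003, -0.9643, -0.2648, 0.0657], [1.0, 0.0004, -0.0004, -0.0005], [0.0005, -0.2648, 0.9643, -0.0704], [0.0, 0.0, 0.0, 1.0]]}
```

View pics/top0.png

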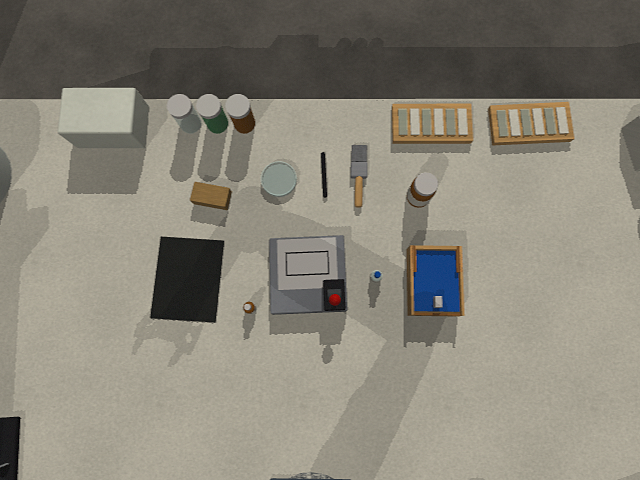

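View pics/scene0.png

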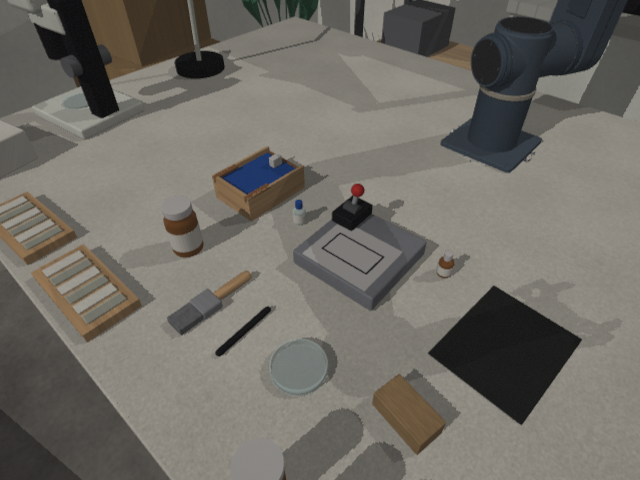

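View pics/wrist0.png

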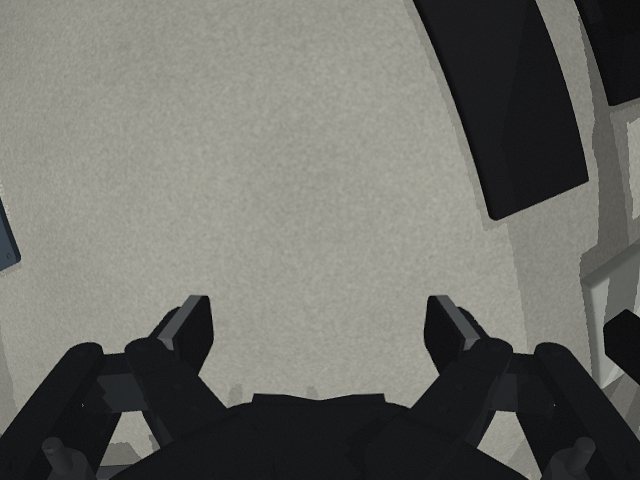

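The top view shows everything: box near (437,280), light box near (308,275) with its switch ball at (335,298), mat near (188,279). I'll enlarge crops.

```bash
cat > h.py <<'E'
import numpy as np,cv2,pickle
from scipy.spatial.transform import Rotation as R
def ray(c,u,v):
    K=c["K"];V=c["view"];d=V[:3,:3].T@np.linalg.solve(K,[u,v,1]);o=-V[:3,:3].T@V[:3,3];return o,d
def plane(c,u,v,z):
    o,d=ray(c,u,v);return o+d*(z-o[2])/d[2]
def proj(c,p):
    q=c["view"][:3,:3]@np.array(p)+c["view"][:3,3];q=c["K"]@q;return q[:2]/q[2]
def wT(s):
    T=np.eye(4);T[:3,:3]=R.from_euler('xyz',s["eef_rot"]).as_matrix();T[:3,3]=s["tool_pos"];return T
def wray(c,s,u,v):
    K=c["K"];dx,dy=u-K[0,2],v-K[1,2];r=np.hypot(dx,dy);t=r/K[0,0]
    d=np.array([np.sin(t)*dx/max(r,1e-9),np.sin(t)*dy/max(r,1e-9),np.cos(t)])
    T=wT(s)@c["tool_from_camera"];return T[:3,3],T[:3,:3]@d
def wplane(c,s,u,v,z):
    o,d=wray(c,s,u,v);return o+d*(z-o[2])/d[2]
def wproj(c,s,p):
    T=np.linalg.inv(wT(s)@c["tool_from_camera"]);q=T[:3,:3]@np.array(p)+T[:3,3]
    t=np.arctan2(np.hypot(q[0],q[1]),q[2]);a=np.arctan2(q[1],q[0]);f=c["K"][0,0]
    return c["K"][0,2]+f*t*np.cos(a),c["K"][1,2]+f*t*np.sin(a)
def crop(img,x0,y0,w,h,s,name):
    im=cv2.resize(img[y0:y0+h,x0:x0+w,::-1],None,fx=s,fy=s,interpolation=cv2.INTER_CUBIC)
    for k in range(0,w,10):
        cv2.putText(im,str(x0+k),(k*s,8),0,.3,(255,255,255),1);cv2.line(im,(k*s,10),(k*s,14),(255,255,255),1)
    for k in range(0,h,10):
        cv2.putText(im,str(y0+k),(0,k*s+4),0,.3,(255,255,255),1);cv2.line(im,(22,k*s),(26,k*s),(255,255,255),1)
    cv2.imwrite("pics/"+name,im)
E
python3 - <<'E'
from h import *
d=pickle.load(open("c0.pkl","rb"));im=d["top"]["color"]
crop(im,395,235,80,90,7,"box.png");crop(im,260,225,100,100,6,"lb.png");crop(im,140,225,100,105,5,"mat.png")
E
```

```text
(no output)
```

View pics/box.png

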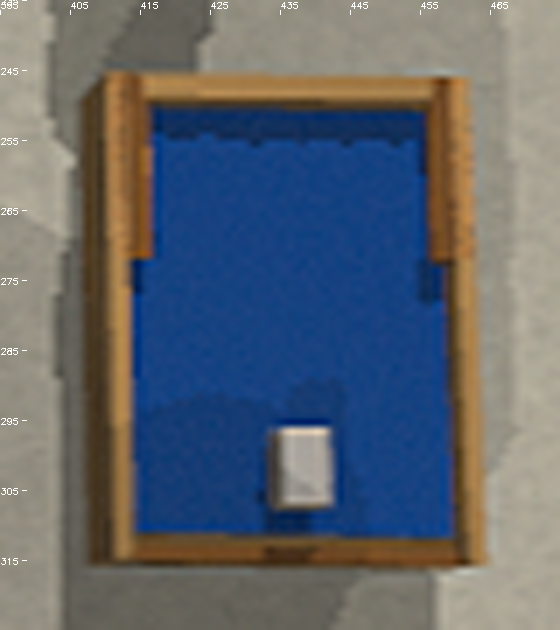

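View pics/lb.png

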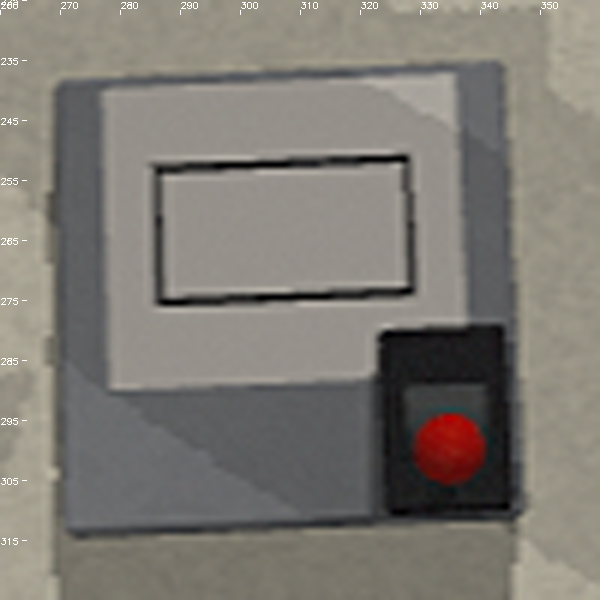

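View pics/mat.png

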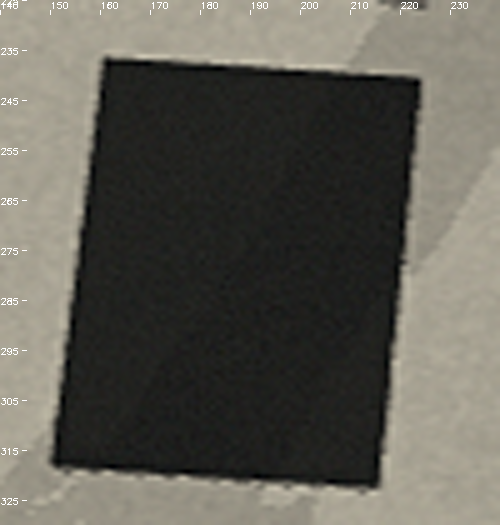

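```bash
cat > m.py <<'E'
from h import *
from scipy.optimize import least_squares
d=pickle.load(open("c0.pkl","rb"));T=d["top"];S=d["scene"]
def fit(name,c,pix,pts,x0):
    def pose(q,p): a=np.cos(q[2]);b=np.sin(q[2]);return [q[0]+a*p[0]-b*p[1],q[1]+b*p[0]+a*p[1],p[2]]
    f=lambda q:np.concatenate([proj(c,pose(q,p))-u for p,u in zip(pts,pix)])
    r=least_squares(f,x0);print(name,np.round(r.x,4),np.degrees(r.x[2]).round(2),np.round(f(r.x),1).tolist());return r.x
def P(x0,y0,s,l): return [(x0+(u+.5)/s-.5,y0+(v+.5)/s-.5) for u,v in l]
fit("box",T,P(395,235,7,[(105,77),(467,77),(485,560),(113,560),(134,258),(472,262)][:4]),[(.08,.06,.06),(.08,-.06,.06),(-.08,-.06,.06),(-.08,.06,.06)],[.5,-.2,0])
bar=P(395,235,7,[(269,428),(331,428),(333,507),(273,507)])
print("bar top mean",np.mean([plane(T,*u,.072) for u in bar],0))
fit("lb",T,P(260,225,6,[(57,80),(502,62),(522,516),(73,533)]),[(.09,.09,.04),(.09,-.09,.04),(-.09,-.09,.04),(-.09,.09,.04)],[.5,0,0])
fr=P(260,225,6,[(156,166),(408,157),(413,292),(160,302)])
fit("frame",T,fr,[(.025,.048,.04),(.025,-.048,.04),(-.025,-.048,.04),(-.025,.048,.04)],[.5,0,0])
fit("mat",T,P(140,225,5,[(104,58),(420,79),(379,488),(53,465)]),[(.1,.08,.003),(.1,-.08,.003),(-.1,-.08,.003),(-.1,.08,.003)],[.5,.2,0])
print("ball",plane(T,*P(260,225,6,[(450,449)])[0],.04+.022+.034))
print("vial_b",plane(T,377-.0,275,.05),"vial_a",plane(T,249,307,.05))
E
python3 m.py
python3 - <<'E'
from h import *
d=pickle.load(open("c0.pkl","rb"));im=d["scene"]["color"]
crop(im,205,140,110,80,7,"sbox.png");crop(im,290,180,140,130,5,"slb.png")
E
```

```text
box [ 0.5392 -0.2853 -0.0061] -0.35 [-0.3, -0.6, -0.1, -0.1, 0.3, 0.6, 0.1, 0.0]
bar top mean [ 0.48890687 -0.28373148  0.072     ]
lb [0.5541 0.0109 0.047 ] 2.69 [-0.5, -0.2, 0.8, -0.5, 1.3, 0.1, -1.6, 0.5]
frame [0.5798 0.0127 0.0424] 2.43 [0.8, 0.8, -0.7, 0.8, -0.7, -0.7, 0.6, -0.8]
mat [ 0.5455  0.3043 -0.0589] -3.37 [-0.4, -0.1, 0.7, -0.3, 0.4, 0.1, -0.7, 0.3]
ball [ 0.49042795 -0.05168002  0.096     ]
vial_b [ 0.55039465 -0.15070197  0.05      ] vial_a [0.47515788 0.14461508 0.05      ]
```

View pics/sbox.png

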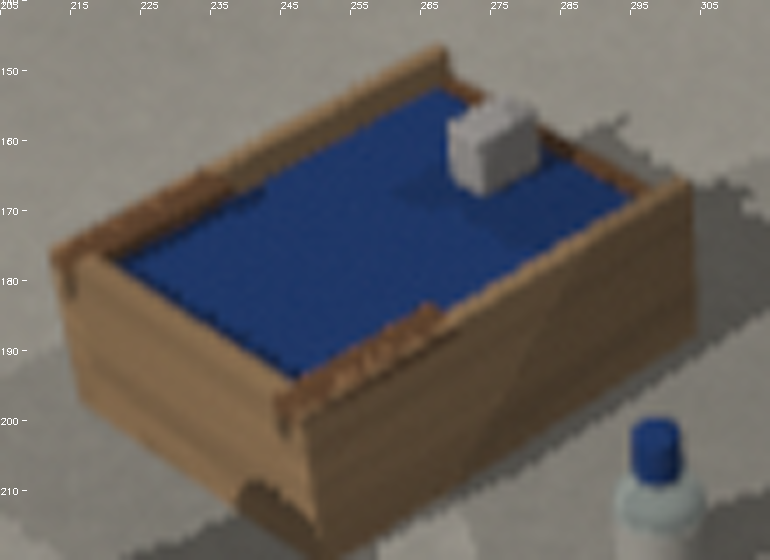

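View pics/slb.png

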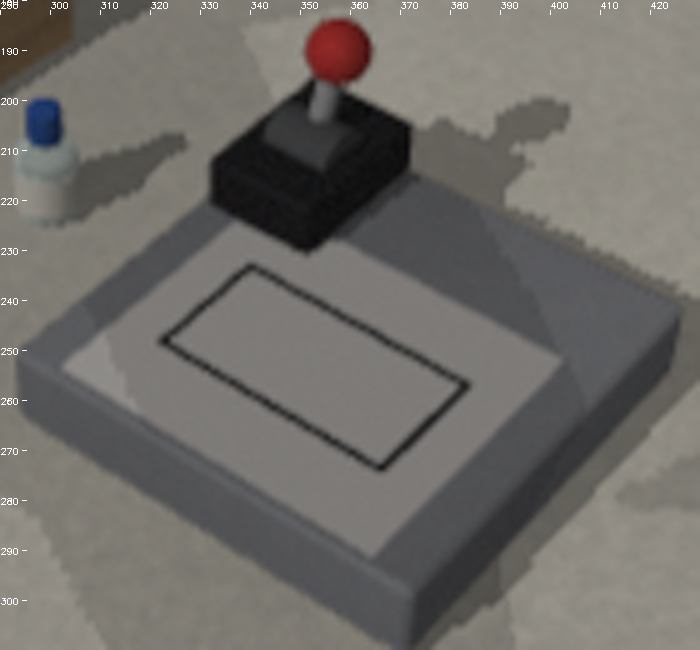

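The measurements agree with the given geometry: the bar is at (0.489, -0.284) against about (0.4887, -0.285) predicted from the box. The frame matches the light box to about 1 mm. I'll move above the bar.

Call:
drive_tool --series '[[[0.331, -0.785, -0.08, 0, 0, 0.301, 0.05], [0.331, -0.785, -0.08, 0, 0, 0.301, 0.05], [0.331, -0.785, -0.08, 0, 0, 0.301, 0.05], [0.331, -0.785, -0.08, 0, 0, 0.301, 0.05], [0.331, -0.785, -0.08, 0, 0, 0.301, 0.05], [0.331, -0.785, -0.08, 0, 0, 0.301, 0.05], [0.331, -0.785, -0.08, 0, 0, 0.301, 0.05], [0.331, -0.785, -0.08, 0, 0, 0.301, 0.05], [0.331, -0.785, -0.08, 0, 0, 0.301, 0.05], [0.331, -0.785, -0.08, 0, 0, 0.301, 0.05], [0.331, -0.785, -0.08, 0, 0, 0.301, 0.05], [0.331, -0.785, -0.08, 0, 0, 0.301, 0.05], [0.331, -0.785, -0.08, 0, 0, 0.301, 0.05], [0.331, -0.785, -0.08, 0, 0, 0.301, 0.05], [0.331, -0.785, -0.08, 0, 0, 0.301, 0.05], [0.331, -0.785, -0.08, 0, 0, 0.301, 0.05], [0.331, -0.785, -0.08, 0, 0, 0.301, 0.05], [0.331, -0.785, -0.08, 0, 0, 0.301, 0.05], [0.331, -0.785, -0.08, 0, 0, 0.301, 0.05], [0.331, -0.785, -0.08, 0, 0, 0.301, 0.05]]]' --squeeze 60

```text
time_s: 1.82
tool_pos: [0.4795, -0.263, 0.2246]
eef_rot: [-3.14, -0.001, 3.135]
force: [1.4, 0.3, 0.8]
opening: 0.585
```

Call:
drive_tool --series '[[[0.0095, -0.0215, -0.015, 0, 0, 0, 0.045], [0.0095, -0.0215, -0.015, 0, 0, 0, 0.045], [0.0095, -0.0215, -0.015, 0, 0, 0, 0.045], [0.0095, -0.0215, -0.015, 0, 0, 0, 0.045], [0.0095, -0.0215, -0.015, 0, 0, 0, 0.045]]]'

```text
time_s: 2.23
tool_pos: [0.4889, -0.2836, 0.2102]
eef_rot: [-3.14, -0.0, 3.136]
force: [0.2, 0.6, 0.5]
opening: 0.529
```

```bash
cat > snap.py <<'E'
import sys
from bench import *
from h import *
n=sys.argv[1];o={}
for k in sys.argv[2:]:
    s=get_state();c=read_camera(k);o[k]=c;o[k+"_s"]=s
    cv2.imwrite(f"pics/{n}_{k}.png",c["color"][:,:,::-1])
s=get_state();pickle.dump(o,open(n+".pkl","wb"))
print(round(s["time_s"],2),np.round(s["tool_pos"],4),np.round(s["eef_rot"],4),np.round(s["force"],1),np.round(s["ft_torque"],2),round(float(s["opening"]),3))
E
python3 snap.py a1 wrist
```

```text
2.28 [ 0.4891 -0.2835  0.2105] [-3.1399e+00  1.0000e-04  3.1365e+00] [-0.3  1.5  0.1] [0.   0.04 0.03] 0.527
```

View pics/a1_wrist.png

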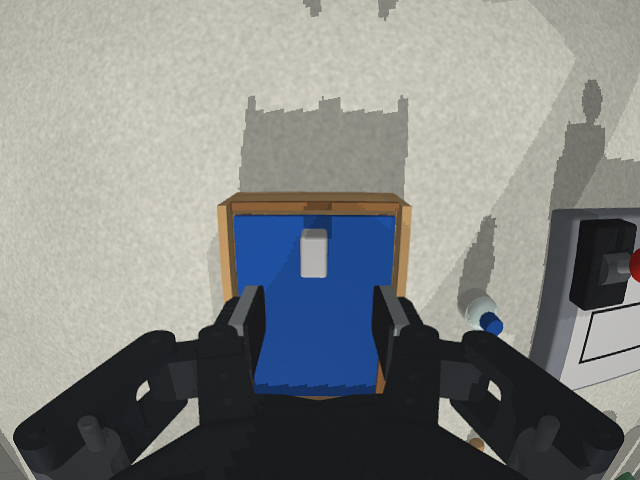

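```bash
python3 - <<'E'
from h import *
d=pickle.load(open("a1.pkl","rb"));c=d["wrist"];s=d["wrist_s"]
crop(c["color"],205,180,220,110,3,"a1c.png")
for u,v in [(301,229),(327,229),(326,277),(301,277)]: print(wplane(c,s,u,v,.072))
for u,v in [(218,204),(410,205)]: print('cheek',wplane(c,s,u,v,.06))
print('grasp proj', wproj(c,s,s["tool_pos"]+[0,0,-.138]),wproj(c,s,[.4887,-.285,.072]))
E
```

```text
[ 0.47319348 -0.29450862  0.072     ]
[ 0.4732688  -0.27948829  0.072     ]
[ 0.50286617 -0.28004352  0.072     ]
[ 0.50281189 -0.29505649  0.072     ]
cheek [ 0.45980068 -0.34628041  0.06      ]
cheek [ 0.46109546 -0.2281985   0.06      ]
grasp proj (np.float64(320.0354512457259), np.float64(254.97161693229774)) (np.float64(317.606839874869), np.float64(254.5493570285878))
```

View pics/a1c.png

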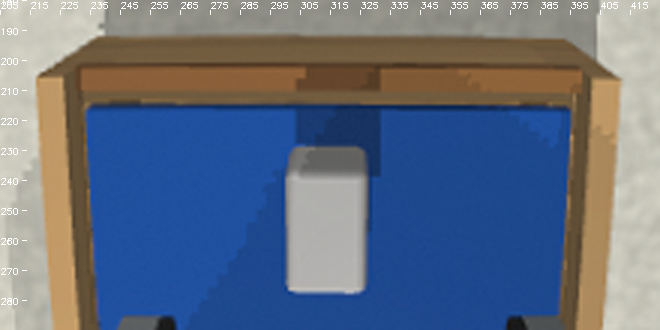

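The bar's top face is at cols 301–327, rows 239–277, so the bar centre is about (0.490, -0.2865). I'll descend over it and close.

Call:
drive_tool --series '[[[0.001, -0.003, -0.03, 0, 0, 0, 0.045], [0.001, -0.003, -0.06, 0, 0, 0, 0.045], [0.001, -0.003, -0.084, 0, 0, 0, 0.045], [0.001, -0.003, -0.084, 0, 0, 0, 0.045], [0.001, -0.003, -0.084, 0, 0, 0, 0.045], [0.001, -0.003, -0.084, 0, 0, 0, 0.0], [0.001, -0.003, -0.084, 0, 0, 0, 0.0], [0.001, -0.003, -0.084, 0, 0, 0, 0.0], [0.001, -0.003, -0.084, 0, 0, 0, 0.0], [0.001, -0.003, -0.084, 0, 0, 0, 0.0], [0.001, -0.003, -0.084, 0, 0, 0, 0.0]]]' --squeeze 60

```text
time_s: 3.2
tool_pos: [0.4915, -0.2873, 0.1297]
eef_rot: [-3.137, 0.004, 3.137]
force: [-0.8, 1.4, 6.8]
opening: 0.168
```

```bash
python3 snap.py a2 wrist
```

```text
3.25 [ 0.4914 -0.2873  0.1297] [-3.1374  0.0044  3.1366] [-0.8  1.5  7.2] [0.28 0.11 0.04] 0.169
```

View pics/a2_wrist.png

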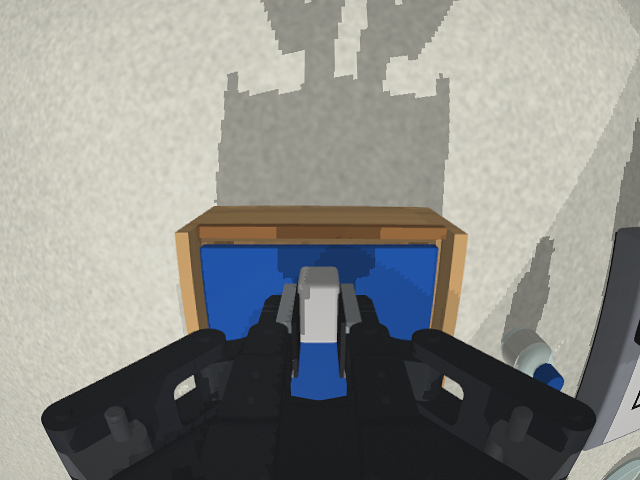

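The bar is held, with the opening stalled at 0.17 and the bar between the pads at (318,305). I'll raise the front in an arc about the rear edge.

Call:
drive_tool --series '[[[0.0014, 0, 0.002, 0, 0.016, 0, 0], [0.0028, 0, 0.004, 0, 0.033, 0, 0], [0.0041, 0, 0.006, 0, 0.05, 0, 0], [0.0054, 0, 0.008, 0, 0.066, 0, 0], [0.0054, 0, 0.008, 0, 0.066, 0, 0], [0.0054, 0, 0.008, 0, 0.066, 0, 0]]]' --squeeze 70

```text
time_s: 3.75
tool_pos: [0.4972, -0.2873, 0.1373]
eef_rot: [-3.137, -0.062, 3.137]
force: [0.1, -0.8, -1.0]
opening: 0.167
```

```bash
python3 snap.py a3 wrist scene
```

```text
3.85 [ 0.4969 -0.2872  0.1373] [-3.1375 -0.062   3.1367] [-0.5  0.9 -0.6] [-0.02 -0.12 -0.01] 0.164
```

View pics/a3_wrist.png

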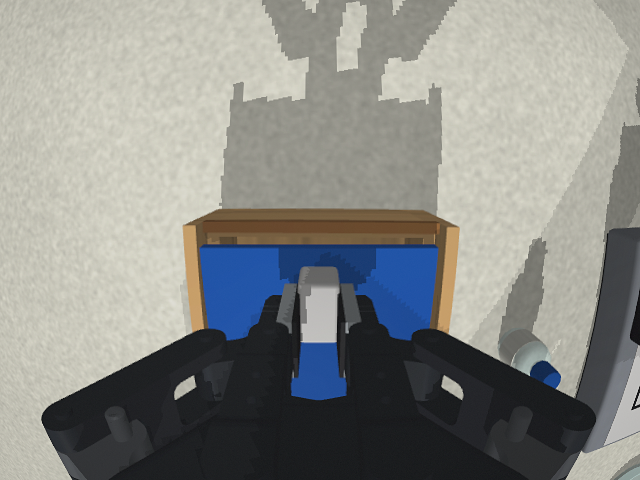

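The front edge is up over the lip, with the gap visible above row 245. I'll slide.

Call:
drive_tool --series '[[[-0.006, 0, 0, 0, 0, 0, 0], [-0.013, 0, 0.0003, 0, 0, 0, 0], [-0.02, 0, 0.0006, 0, 0, 0, 0], [-0.027, 0, 0.001, 0, 0, 0, 0], [-0.034, 0, 0.0014, 0, 0, 0, 0], [-0.04, 0, 0.0018, 0, 0, 0, 0], [-0.04, 0, 0.0018, 0, 0, 0, 0]]]'

```text
time_s: 4.43
tool_pos: [0.4554, -0.2872, 0.1392]
eef_rot: [-3.138, -0.063, 3.136]
force: [0.8, 0.5, -1.5]
opening: 0.168
```

```bash
python3 snap.py a4 scene wrist; python3 - <<'E'
from h import *
d=pickle.load(open("a4.pkl","rb"));crop(d["scene"]["color"],205,110,130,100,6,"a4c.png")
E
```

```text
4.53 [ 0.4566 -0.2873  0.1393] [-3.1373 -0.0614  3.1361] [-0.1  0.  -1.3] [-0.01  0.01 -0.01] 0.166
```

View pics/a4c.png

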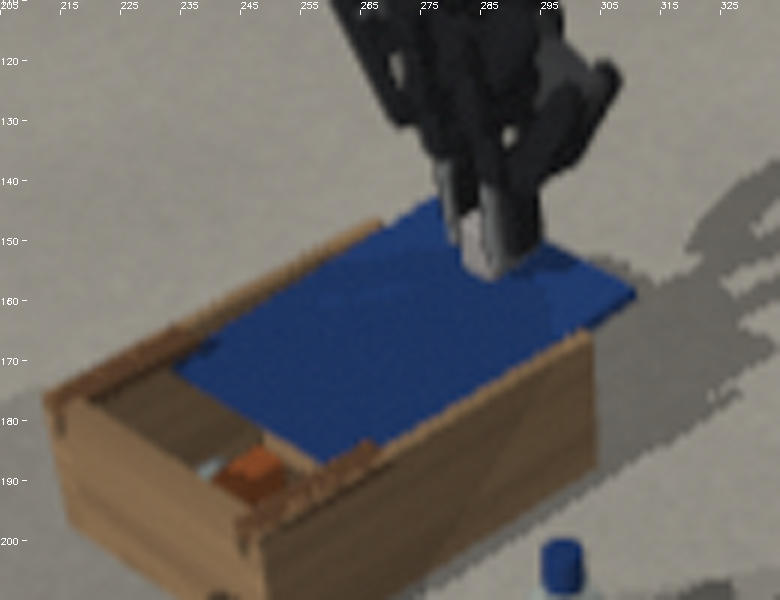

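Sliding freely; the orange bar shows in the rear compartment. I'll slide clear, then lift and level.

Call:
drive_tool --series '[[[-0.007, 0, 0.0006, 0, 0, 0, 0], [-0.014, 0, 0.0012, 0, 0, 0, 0], [-0.021, 0, 0.002, 0, 0, 0, 0], [-0.028, 0, 0.003, 0, 0, 0, 0], [-0.034, 0, 0.004, 0, 0, 0, 0], [-0.036, 0, 0.01, 0, 0, 0, 0], [-0.036, 0, 0.025, 0, -0.02, 0, 0], [-0.036, 0, 0.05, 0, -0.04, 0, 0], [-0.036, 0, 0.08, 0, -0.062, 0, 0], [-0.036, 0, 0.11, 0, -0.062, 0, 0], [-0.036, 0, 0.11, 0, -0.062, 0, 0]]]'

```text
time_s: 5.45
tool_pos: [0.423, -0.2895, 0.2586]
eef_rot: [-3.128, 0.013, 3.136]
force: [1.1, 0.3, -0.5]
opening: 0.167
```

```bash
python3 snap.py a5 scene wrist top
```

```text
5.6 [ 0.4211 -0.2877  0.2508] [-3.1359e+00  3.1000e-03  3.1363e+00] [-0.3 -0.  -1.9] [0.03 0.07 0.03] 0.165
```

View pics/a5_scene.png

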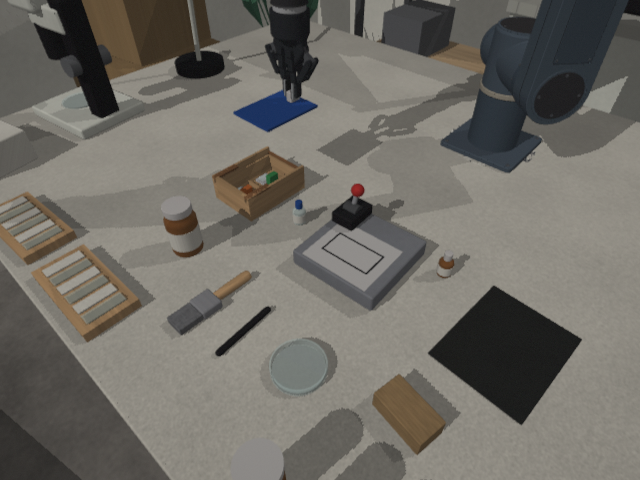

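View pics/a5_wrist.png

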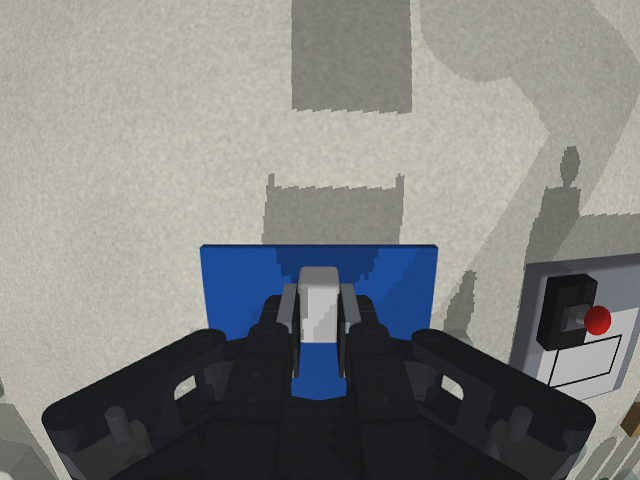

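Call:
drive_tool --series '[[[0.02, 0.03, 0, 0, 0, -0.01, 0], [0.03, 0.06, 0, 0, 0, -0.02, 0], [0.04, 0.095, 0, 0, 0, -0.03, 0], [0.05, 0.13, 0, 0, 0, -0.04, 0], [0.06, 0.165, 0, 0, 0, -0.054, 0], [0.07, 0.2, 0, 0, 0, -0.054, 0], [0.076, 0.235, 0, 0, 0, -0.054, 0], [0.076, 0.27, 0, 0, 0, -0.054, 0], [0.076, 0.305, 0, 0, 0, -0.054, 0], [0.076, 0.34, 0, 0, 0, -0.054, 0], [0.076, 0.375, 0, 0, 0, -0.054, 0], [0.076, 0.41, 0, 0, 0, -0.054, 0], [0.076, 0.445, 0, 0, 0, -0.054, 0], [0.076, 0.48, 0, 0, 0, -0.054, 0], [0.076, 0.515, 0, 0, 0, -0.054, 0], [0.076, 0.545, 0, 0, 0, -0.054, 0], [0.076, 0.57, 0, 0, 0, -0.054, 0], [0.076, 0.585, 0, 0, 0, -0.054, 0], [0.076, 0.595, 0, 0, 0, -0.054, 0], [0.076, 0.595, 0, 0, 0, -0.054, 0]]]'

```text
time_s: 7.27
tool_pos: [0.4965, 0.3085, 0.2495]
eef_rot: [-3.135, 0.001, 3.084]
force: [0.7, -0.3, -0.5]
opening: 0.163
```

```bash
python3 snap.py a6 wrist top
```

```text
7.37 [0.497  0.3065 0.2502] [-3.1344e+00  2.1000e-03  3.0819e+00] [-0.4 -0.1 -1.3] [-0.01  0.02  0.01] 0.165
```

View pics/a6_wrist.png

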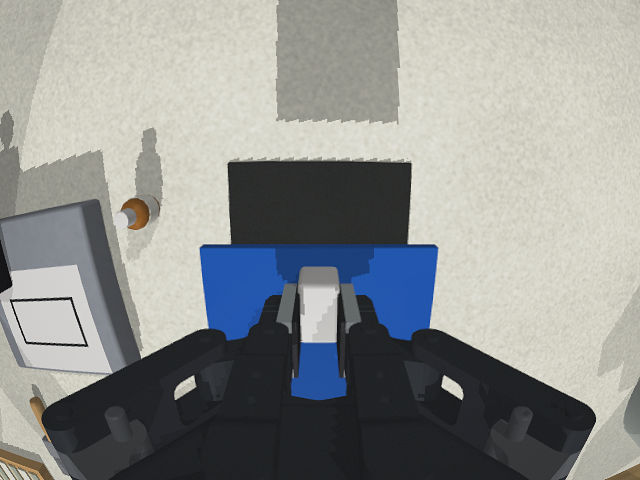

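View pics/a6_top.png

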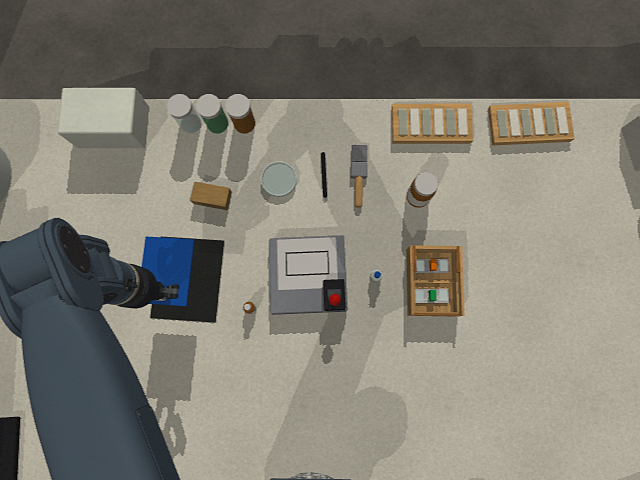

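The lid is centred over the mat (mat cols 229–411, lid 200–437). Lowering.

Call:
drive_tool --series '[[[0, 0.001, -0.03, 0, 0, 0, 0], [0, 0.001, -0.065, 0, 0, 0, 0], [0, 0.001, -0.1, 0, 0, 0, 0], [0, 0.001, -0.13, 0, 0, 0, 0], [0, 0.001, -0.145, 0, 0, 0, 0], [0, 0.001, -0.154, 0, 0, 0, 0], [0, 0.001, -0.157, 0, 0, 0, 0], [0, 0.001, -0.159, 0, 0, 0, 0], [0, 0.001, -0.16, 0, 0, 0, 0], [0, 0.001, -0.16, 0, 0, 0, 0]]]'

```text
time_s: 8.2
tool_pos: [0.4982, 0.3077, 0.0921]
eef_rot: [-3.136, 0.005, 3.081]
force: [0.5, 0.2, -1.2]
opening: 0.17
```

```bash
python3 snap.py a7 wrist
```

```text
8.25 [0.4982 0.3078 0.0921] [-3.1359  0.005   3.0816] [-0.4 -0.2 -1.7] [-0.    0.01  0.02] 0.164
```

View pics/a7_wrist.png

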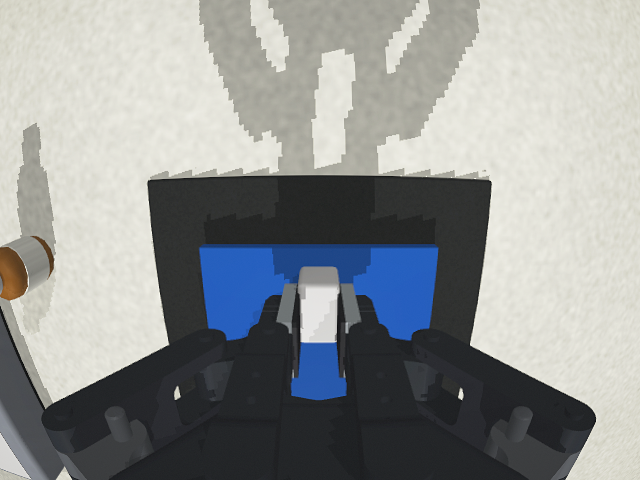

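Still about 2–3 mm up and not touching. I'll lower gently.

Call:
drive_tool --series '[[[0, 0, -0.001, 0, 0, 0, 0], [0, 0, -0.002, 0, 0, 0, 0], [0, 0, -0.003, 0, 0, 0, 0], [0, 0, -0.004, 0, 0, 0, 0], [0, 0, -0.004, 0, 0, 0, 0]]]'

```text
time_s: 8.67
tool_pos: [0.4985, 0.308, 0.0888]
eef_rot: [-3.136, 0.006, 3.082]
force: [0.5, -0.4, 2.3]
opening: 0.163
```

Call:
drive_tool --series '[[[0, 0, 0, 0, 0, 0, 0.022], [0, 0, 0, 0, 0, 0, 0.03], [0, 0, 0, 0, 0, 0, 0.04], [0, 0, 0, 0, 0, 0, 0.045], [0, 0, 0, 0, 0, 0, 0.045], [0, 0, 0.03, 0, 0, 0, 0.045], [0, 0, 0.065, 0, 0, 0, 0.045], [0, 0, 0.1, 0, 0, 0, 0.045], [0, 0, 0.13, 0, 0, 0, 0.045], [0, 0, 0.13, 0, 0, 0, 0.045]]]'

```text
time_s: 9.5
tool_pos: [0.5016, 0.3095, 0.2275]
eef_rot: [3.14, 0.018, 3.082]
force: [1.4, 0.4, 2.5]
opening: 0.527
```

```bash
python3 snap.py a8 wrist top; python3 - <<'E'
from h import *
d=pickle.load(open("a8.pkl","rb"));crop(d["top"]["color"],400,235,75,90,7,"a8c.png")
E
```

```text
9.6 [0.4996 0.3086 0.2213] [-3.1388  0.0103  3.0817] [-0.4 -0.2 -0.5] [ 0.03  0.05 -0.06] 0.528
```

View pics/a8_wrist.png

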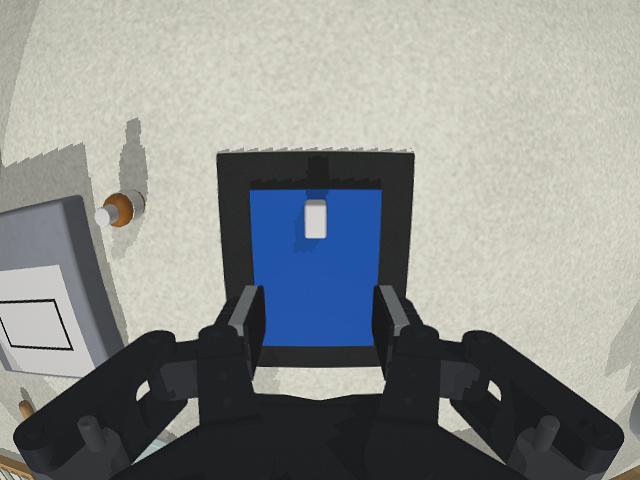

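View pics/a8c.png

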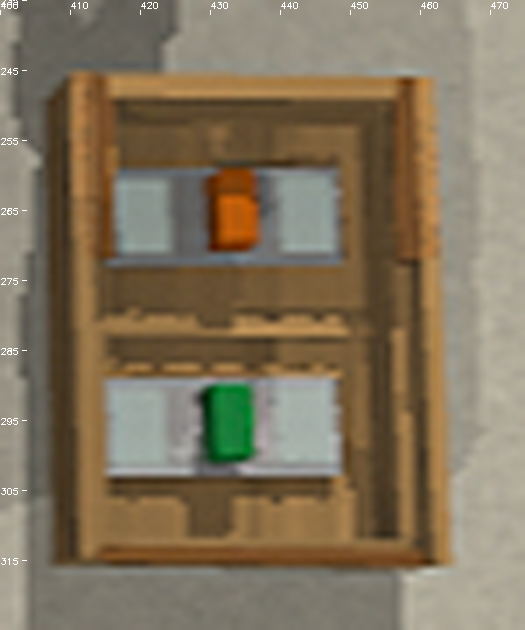

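The lid lies flat inside the mat, bar up. The orange bar is at about (433,265) in the top view. I'll compute its position and the route.

```bash
python3 - <<'E'
from h import *
d=pickle.load(open("a8.pkl","rb"));c=d["top"]
P=lambda u,v:(400+(u+.5)/7-.5,235+(v+.5)/7-.5)
for p,z in [((233,170),.036),((233,250),.036),((208,210),.036),((258,210),.036),((115,168),.012),((340,168),.012),((343,263),.012),((106,262),.012)]: print(p,plane(c,*P(*p),z).round(4))
print("cam",-c["view"][:3,:3].T@c["view"][:3,3])
E
```

```text
(233, 170) [ 0.5909 -0.2843  0.036 ]
(233, 250) [ 0.5637 -0.2833  0.036 ]
(208, 210) [ 0.5772 -0.2754  0.036 ]
(258, 210) [ 0.5773 -0.2922  0.036 ]
(115, 168) [ 0.595 -0.249  0.012]
(340, 168) [ 0.5953 -0.3262  0.012 ]
(343, 263) [ 0.5625 -0.3258  0.012 ]
(106, 262) [ 0.5625 -0.2449  0.012 ]
cam [ 0.4168774  -0.03666464  1.1893226 ]
```

Call:
drive_tool --series '[[[0.02, -0.03, 0, 0, 0, 0.01, 0.045], [0.04, -0.065, 0, 0, 0, 0.03, 0.045], [0.06, -0.1, 0, 0, 0, 0.05, 0.045], [0.077, -0.14, 0, 0, 0, 0.055, 0.045], [0.077, -0.18, 0, 0, 0, 0.055, 0.045], [0.077, -0.22, 0, 0, 0, 0.055, 0.045], [0.077, -0.26, 0, 0, 0, 0.055, 0.045], [0.077, -0.3, 0, 0, 0, 0.055, 0.045], [0.077, -0.34, 0, 0, 0, 0.055, 0.045], [0.077, -0.38, 0, 0, 0, 0.055, 0.045], [0.077, -0.42, 0, 0, 0, 0.055, 0.045], [0.077, -0.46, 0, 0, 0, 0.055, 0.045], [0.077, -0.5, 0, 0, 0, 0.055, 0.045], [0.077, -0.54, 0, 0, 0, 0.055, 0.045], [0.077, -0.57, 0, 0, 0, 0.055, 0.045], [0.077, -0.585, 0, 0, 0, 0.055, 0.045], [0.077, -0.595, 0, 0, 0, 0.055, 0.045], [0.077, -0.595, -0.02, 0, 0, 0.055, 0.045], [0.077, -0.595, -0.03, 0, 0, 0.055, 0.045], [0.077, -0.595, -0.03, 0, 0, 0.055, 0.045]]]'

```text
time_s: 11.27
tool_pos: [0.5749, -0.2841, 0.1866]
eef_rot: [3.139, 0.003, 3.138]
force: [-1.0, 0.5, -1.0]
opening: 0.523
```

```bash
python3 snap.py a9 wrist; python3 - <<'E'
from h import *
d=pickle.load(open("a9.pkl","rb"));crop(d["wrist"]["color"],220,200,200,150,4,"a9c.png")
c=d["wrist"];s=d["wrist_s"];print(wproj(c,s,[.577,-.286,.036]))
E
```

```text
11.32 [ 0.5754 -0.2842  0.1882] [3.1406 0.0051 3.1383] [ 0.2  0.3 -0.3] [ 0.05 -0.01 -0.  ] 0.528
(np.float64(316.14520146143366), np.float64(251.24988296547787))
```

View pics/a9c.png

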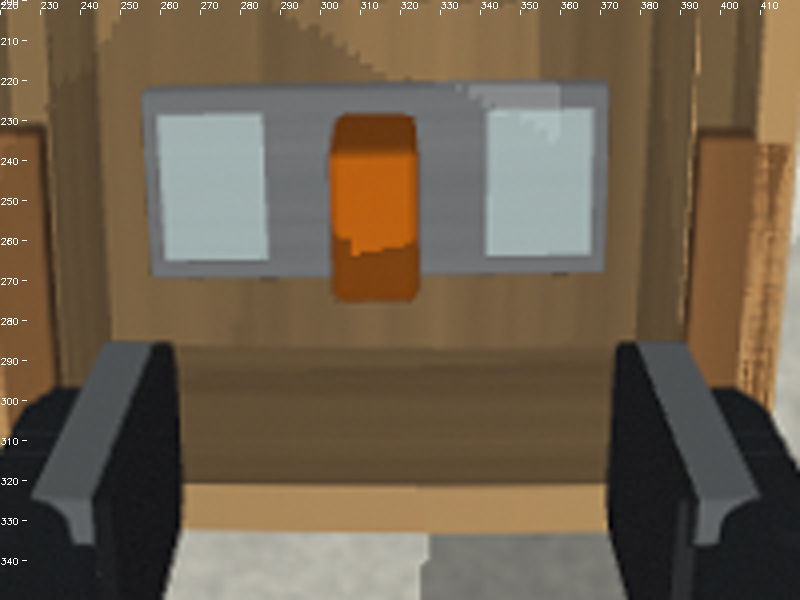

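```bash
python3 - <<'E'
from h import *
d=pickle.load(open("a9.pkl","rb"));c=d["wrist"];s=d["wrist_s"]
for u,v in [(303,238),(323,238),(324,274),(303,274)]: print(wplane(c,s,u,v,.036).round(4))
for u,v in [(256,222),(371.5,220.5),(370.5,268),(258,269)]: print(wplane(c,s,u,v,.012).round(4))
E
```

```text
[ 0.5684 -0.2941  0.036 ]
[ 0.5685 -0.2817  0.036 ]
[ 0.5921 -0.2811  0.036 ]
[ 0.5921 -0.2944  0.036 ]
[ 0.5635 -0.327   0.012 ]
[ 0.5628 -0.2485  0.012 ]
[ 0.597  -0.2479  0.012 ]
[ 0.5975 -0.3273  0.012 ]
```

The wrist view puts the bar centre at (0.580, -0.288) and the top view at (0.577, -0.2855); I'll aim between, weighted to the wrist. Descending and gripping.

Call:
drive_tool --series '[[[0.0035, -0.0033, -0.03, 0, 0, 0, 0.045], [0.0035, -0.0033, -0.06, 0, 0, 0, 0.045], [0.0035, -0.0033, -0.08, 0, 0, 0, 0.045], [0.0035, -0.0033, -0.09, 0, 0, 0, 0.045], [0.0035, -0.0033, -0.092, 0, 0, 0, 0.045], [0.0035, -0.0033, -0.092, 0, 0, 0, 0.045], [0.0035, -0.0033, -0.092, 0, 0, 0, 0.0], [0.0035, -0.0033, -0.092, 0, 0, 0, 0.0], [0.0035, -0.0033, -0.092, 0, 0, 0, 0.0], [0.0035, -0.0033, -0.092, 0, 0, 0, 0.0], [0.0035, -0.0033, -0.092, 0, 0, 0, 0.0], [0.0035, -0.0033, -0.092, 0, 0, 0, 0.0]]]' --squeeze 50

```text
time_s: 12.32
tool_pos: [0.5803, -0.2883, 0.099]
eef_rot: [-3.14, 0.009, 3.138]
force: [0.2, 0.7, 6.1]
opening: 0.14
```

```bash
python3 snap.py b1 wrist
```

```text
12.37 [ 0.5803 -0.2884  0.099 ] [-3.1403  0.0092  3.1382] [ 0.2 -0.5  6.4] [ 0.14  0.02 -0.03] 0.143
```

View pics/b1_wrist.png

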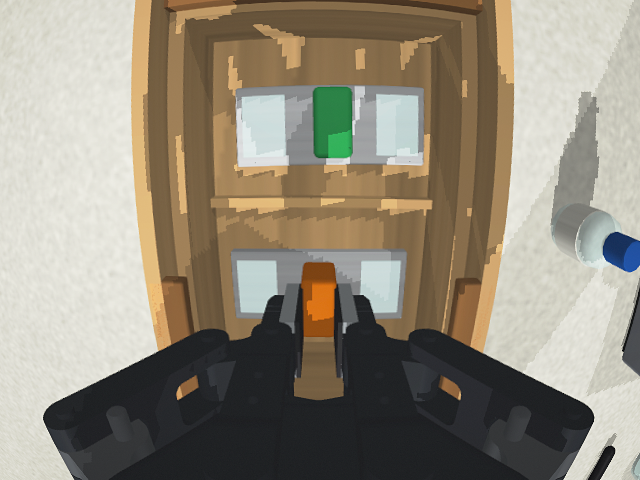

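The orange bar is gripped, centred at (318,300). I'll lift straight up.

Call:
drive_tool --series '[[[0, 0, 0.01, 0, 0, 0, 0], [0, 0, 0.025, 0, 0, 0, 0], [0, 0, 0.05, 0, 0, 0, 0], [0, 0, 0.08, 0, 0, 0, 0], [0, 0, 0.11, 0, 0, 0, 0], [0, 0, 0.135, 0, 0, 0, 0], [0, 0, 0.15, 0, 0, 0, 0], [0, 0, 0.15, 0, 0, 0, 0]]]'

```text
time_s: 13.03
tool_pos: [0.5818, -0.2894, 0.2552]
eef_rot: [-3.135, 0.017, 3.138]
force: [1.1, -0.4, 0.5]
opening: 0.144
```

```bash
python3 snap.py b2 wrist
```

```text
13.08 [ 0.5812 -0.2891  0.2522] [-3.1372  0.014   3.1382] [-0.4 -0.2  0.1] [-0.01  0.02 -0.02] 0.148
```

View pics/b2_wrist.png

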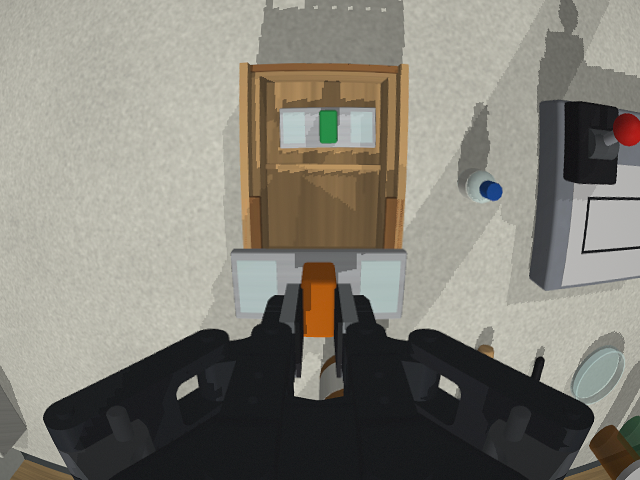

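Call:
drive_tool --series '[[[0, 0.03, 0, 0, 0, 0.01, 0], [0, 0.06, 0, 0, 0, 0.02, 0], [0, 0.095, 0, 0, 0, 0.03, 0], [0, 0.13, 0, 0, 0, 0.04, 0], [0, 0.165, 0, 0, 0, 0.048, 0], [0, 0.2, 0, 0, 0, 0.048, 0], [0, 0.235, 0, 0, 0, 0.048, 0], [0, 0.265, 0, 0, 0, 0.048, 0], [0, 0.285, -0.01, 0, 0, 0.048, 0], [0, 0.295, -0.025, 0, 0, 0.048, 0], [0, 0.3, -0.04, 0, 0, 0.048, 0], [0, 0.3, -0.05, 0, 0, 0.048, 0], [0, 0.3, -0.05, 0, 0, 0.048, 0]]]'

```text
time_s: 14.17
tool_pos: [0.5786, 0.0114, 0.1971]
eef_rot: [-3.138, 0.005, -3.096]
force: [-1.2, -0.6, -1.0]
opening: 0.142
```

```bash
python3 snap.py b3 wrist top scene
```

```text
14.32 [0.5811 0.0103 0.2019] [-3.1371  0.0132 -3.098 ] [ 0.4 -0.1  0.3] [ 0.   -0.    0.02] 0.146
```

View pics/b3_wrist.png

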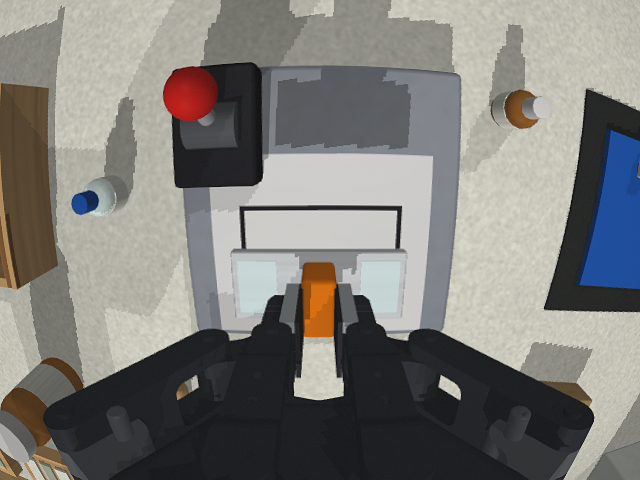

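```bash
python3 - <<'E'
from h import *
d=pickle.load(open("b3.pkl","rb"));c=d["wrist"];s=d["wrist_s"]
crop(c["color"],220,190,200,140,4,"b3c.png")
for u,v in [(243.5,209.5),(398.5,209.5)]: print(wplane(c,s,u,v,.04).round(4))
print([np.round(wproj(c,s,[.58+np.cos(.044)*x-np.sin(.044)*y,.0127+np.sin(.044)*x+np.cos(.044)*y,.04]),1) for x,y in [(-.025,.048),(-.025,-.048)]])
for u,v in [(232,250),(406,250),(404,318),(236,318)]: print('car',wplane(c,s,u,v,.2019-.093+.006).round(4))
E
```

```text
[ 0.5578 -0.0383  0.04  ]
[0.5533 0.0594 0.04  ]
[array([398.8, 209. ]), array([246.5, 208.5])]
car [ 0.561  -0.0284  0.1149]
car [0.5575 0.0475 0.1149]
car [0.5907 0.0508 0.1149]
car [ 0.5944 -0.0276  0.1149]
```

View pics/b3c.png

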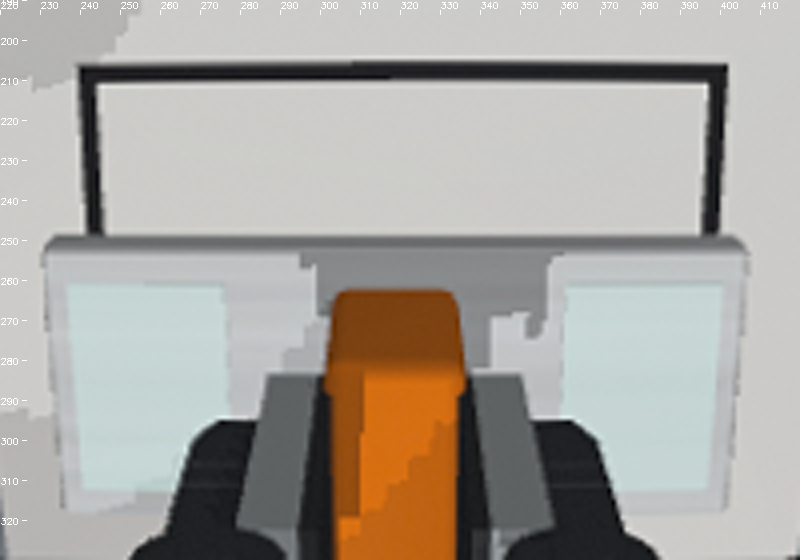

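The frame centre from the wrist view is (0.5805, 0.0117), agreeing with the top view, and the carrier is aligned with it. I'll go down with a small correction.

Call:
drive_tool --series '[[[0.002, 0.001, -0.02, 0, 0.004, 0, 0], [0.002, 0.001, -0.04, 0, 0.004, 0, 0], [0.002, 0.001, -0.055, 0, 0.004, 0, 0], [0.002, 0.001, -0.062, 0, 0.004, 0, 0], [0.002, 0.001, -0.064, 0, 0.004, 0, 0], [0.002, 0.001, -0.065, 0, 0.004, 0, 0], [0.002, 0.001, -0.065, 0, 0.004, 0, 0]]]'

```text
time_s: 14.9
tool_pos: [0.5839, 0.0109, 0.1383]
eef_rot: [-3.137, 0.011, -3.098]
force: [0.3, 1.0, -0.9]
opening: 0.142
```

```bash
python3 snap.py b4 wrist scene;  python3 - <<'E'
from h import *
d=pickle.load(open("b4.pkl","rb"));crop(d["scene"]["color"],295,180,135,125,5,"b4c.png")
E
```

```text
15.0 [0.584  0.0111 0.1386] [-3.1369  0.012  -3.0981] [-0.6  0.2 -0.4] [-0.04  0.03  0.  ] 0.146
```

View pics/b4_wrist.png

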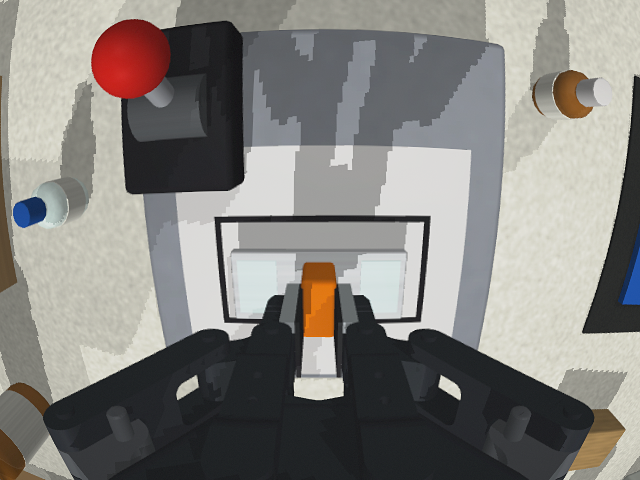

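View pics/b4c.png

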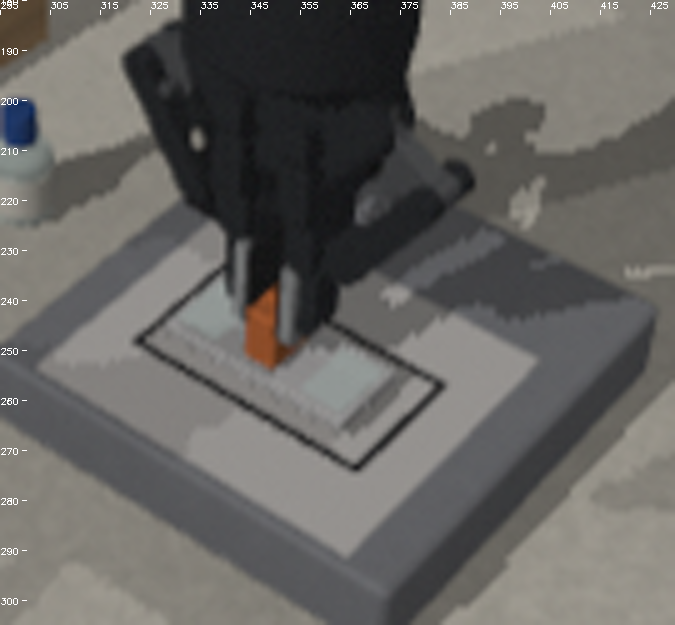

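Call:
drive_tool --series '[[[0, 0.001, -0.0015, 0, 0, 0, 0], [0, 0.0015, -0.003, 0, 0, 0, 0], [0, 0.0015, -0.004, 0, 0, 0, 0], [0, 0.0015, -0.005, 0, 0, 0, 0], [0, 0.0015, -0.006, 0, 0, 0, 0], [0, 0.0015, -0.0065, 0, 0, 0, 0], [0, 0.0015, -0.0065, 0, 0, 0, 0]]]'

```text
time_s: 15.58
tool_pos: [0.5841, 0.0126, 0.133]
eef_rot: [-3.137, 0.012, -3.098]
force: [-2.3, -0.8, 4.2]
opening: 0.147
```

```bash
python3 snap.py b5 wrist scene;  python3 - <<'E'
from h import *
d=pickle.load(open("b5.pkl","rb"));crop(d["scene"]["color"],295,210,105,85,7,"b5c.png");crop(d["wrist"]["color"],200,200,250,140,3,"b5w.png")
E
```

```text
15.68 [0.5841 0.0125 0.133 ] [-3.1368  0.0125 -3.0982] [-1.5 -1.   5. ] [0.07 0.59 0.02] 0.139
```

View pics/b5w.png

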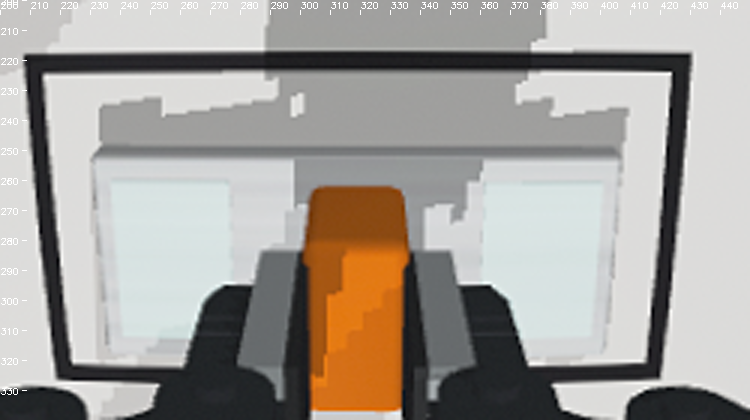

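View pics/b5c.png

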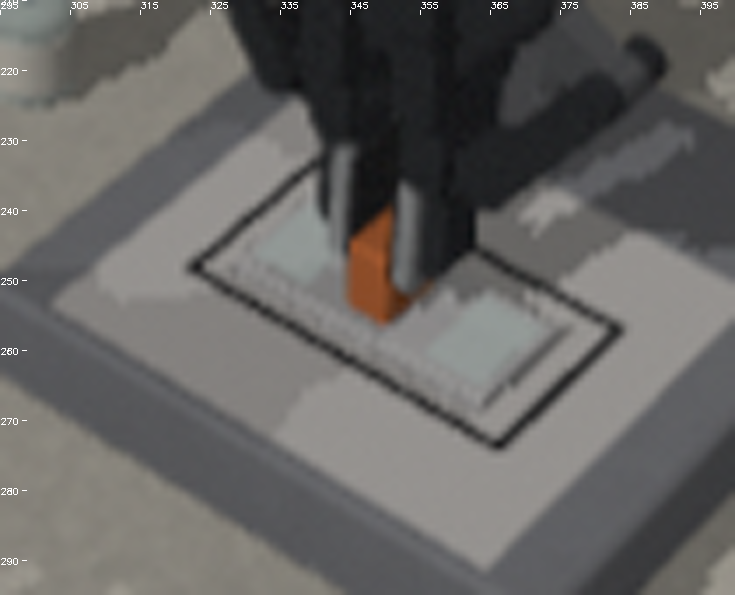

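Contact was made (5 N), but the carrier sits about 4 mm towards the rear line (front gap rows 223–250, rear gap rows 317–321). I'll lift 4 mm, shift 4 mm to -x, level and lower.

Call:
drive_tool --series '[[[0, 0, 0.003, 0, 0, 0, 0], [0, 0, 0.005, 0, 0.004, 0, 0], [-0.004, 0.0005, 0.005, 0, 0.004, 0, 0], [-0.004, 0.0005, 0.005, 0, 0.004, 0, 0], [-0.004, 0.0005, 0.003, 0, 0.004, 0, 0], [-0.004, 0.0005, 0.001, 0, 0.004, 0, 0], [-0.004, 0.0005, 0, 0, 0.004, 0, 0], [-0.004, 0.0005, 0, 0, 0.004, 0, 0]]]'

```text
time_s: 16.35
tool_pos: [0.58, 0.013, 0.133]
eef_rot: [-3.137, 0.008, -3.098]
force: [-0.7, -0.7, 1.3]
opening: 0.145
```

```bash
python3 snap.py b6 wrist scene;  python3 - <<'E'
from h import *
d=pickle.load(open("b6.pkl","rb"));crop(d["scene"]["color"],295,210,105,85,7,"b6c.png");crop(d["wrist"]["color"],200,200,250,140,3,"b6w.png")
E
```

```text
16.45 [0.58   0.0131 0.133 ] [-3.1371  0.0082 -3.0981] [-0.7  0.3  0.8] [0.04 0.23 0.03] 0.145
```

View pics/b6w.png

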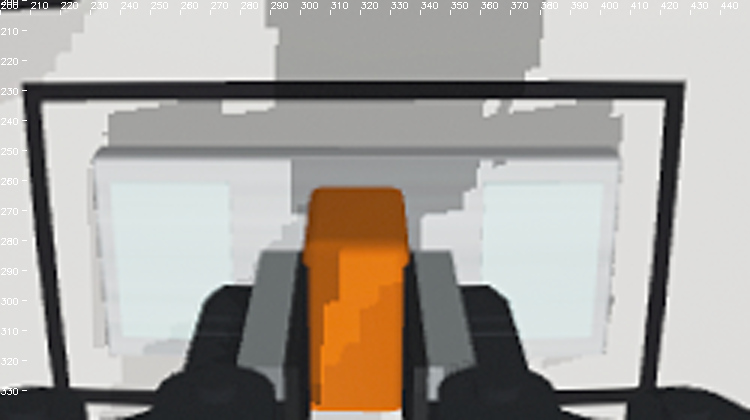

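View pics/b6c.png

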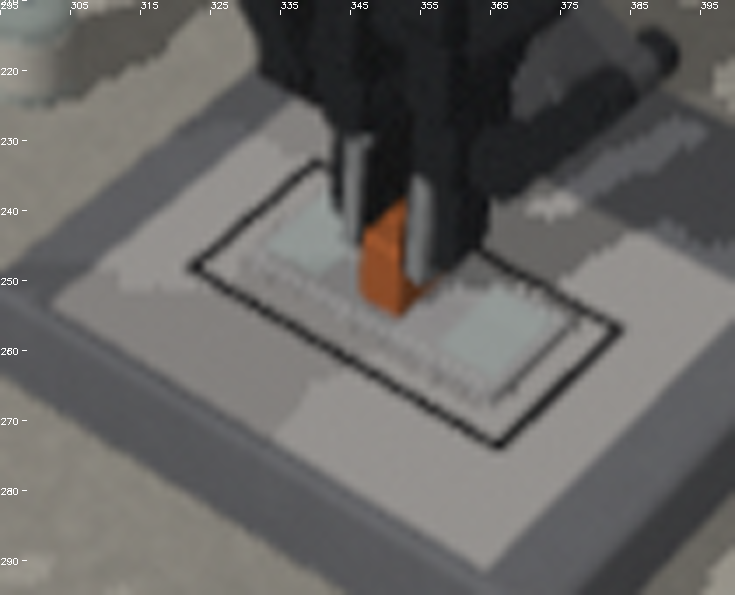

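Well centred in the frame now. I'll press 1 mm more to seat it, release and back off upward.

Call:
drive_tool --series '[[[0, 0, -0.0006, 0, 0.001, 0, 0], [0, 0, -0.0012, 0, 0.001, 0, 0], [0, 0, -0.0012, 0, 0.001, 0, 0], [0, 0, -0.0012, 0, 0.001, 0, 0.016], [0, 0, -0.0012, 0, 0.001, 0, 0.022], [0, 0, -0.001, 0, 0, 0, 0.03], [0, 0, -0.001, 0, 0, 0, 0.04], [0, 0, 0, 0, 0, 0, 0.045], [0, 0, 0.02, 0, 0, 0, 0.045], [0, 0, 0.05, 0, 0, 0, 0.045], [0, 0, 0.08, 0, 0, 0, 0.045], [0, 0, 0.08, 0, 0, 0, 0.045]]]'

```text
time_s: 17.45
tool_pos: [0.5831, 0.0128, 0.2204]
eef_rot: [-3.135, 0.02, -3.098]
force: [1.6, 0.2, 1.5]
opening: 0.528
```

```bash
python3 snap.py b7 wrist scene
```

```text
17.55 [0.5813 0.0129 0.2153] [-3.1363  0.0129 -3.0981] [ 0.4  0.3 -0.3] [0.01 0.01 0.04] 0.527
```

View pics/b7_wrist.png

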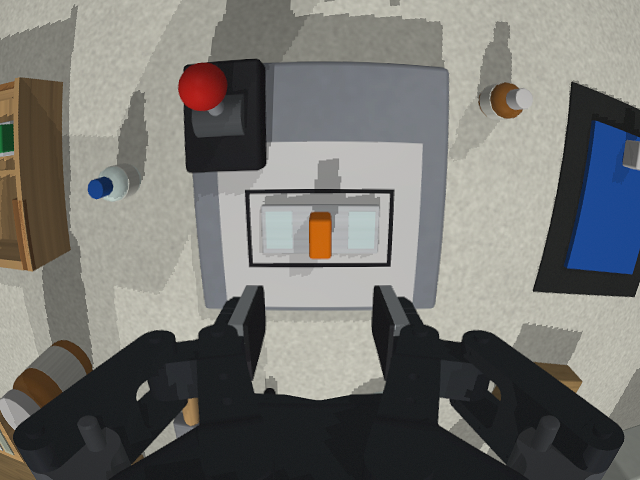

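The carrier is flat inside the frame. Next is the switch; checking the ball position from two views.

```bash
python3 - <<'E'
from h import *
d=pickle.load(open("b7.pkl","rb"));c=d["wrist"];s=d["wrist_s"];S=d["scene"]
print(wplane(c,s,203,87,.097))
o1,d1=wray(c,s,203,87);o2,d2=ray(S,357.5,190)
A=np.array([d1,-d2]).T;t=np.linalg.lstsq(A,o2-o1,rcond=None)[0];print(o1+d1*t[0],o2+d2*t[1])
E
```

```text
[ 0.49169543 -0.05343661  0.097     ]
[ 0.49219939 -0.05212367  0.1010165 ] [ 0.4925044  -0.05273539  0.10117819]
```

Call:
drive_tool --series '[[[-0.03, -0.01, 0, 0, 0, 0, 0.0], [-0.06, -0.02, 0, 0, 0, 0, 0.0], [-0.09, -0.035, 0, 0, 0, 0, 0.0], [-0.12, -0.055, 0, 0, 0, 0, 0.0], [-0.14, -0.065, 0, 0, 0, 0, 0.0], [-0.14, -0.065, 0, 0, 0, 0, 0.0], [-0.14, -0.065, 0, 0, 0, 0, 0.0], [-0.14, -0.065, 0, 0, 0, 0, 0.0], [-0.14, -0.065, 0, 0, 0, 0, 0.0]]]'

```text
time_s: 18.3
tool_pos: [0.4418, -0.0517, 0.2147]
eef_rot: [-3.137, 0.013, -3.098]
force: [-0.4, -0.3, -0.3]
opening: 0.0
```

```bash
python3 snap.py d1 wrist scene
```

```text
18.4 [ 0.4419 -0.0517  0.215 ] [-3.1366  0.0125 -3.0971] [ 1.2 -0.1  0.6] [-0.01 -0.01  0.04] 0.002
```

View pics/d1_wrist.png

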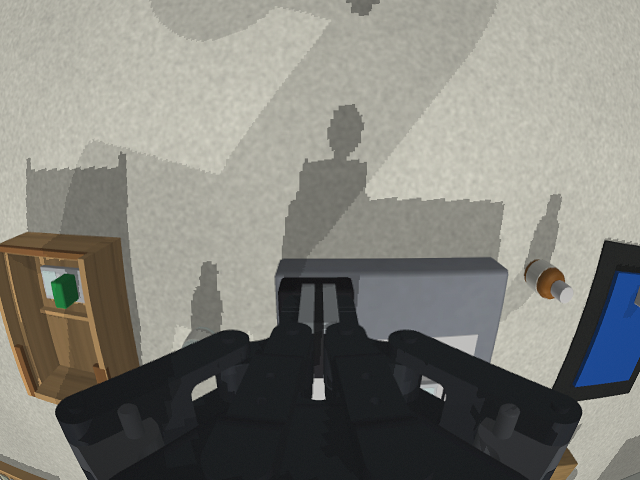

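View pics/d1_scene.png

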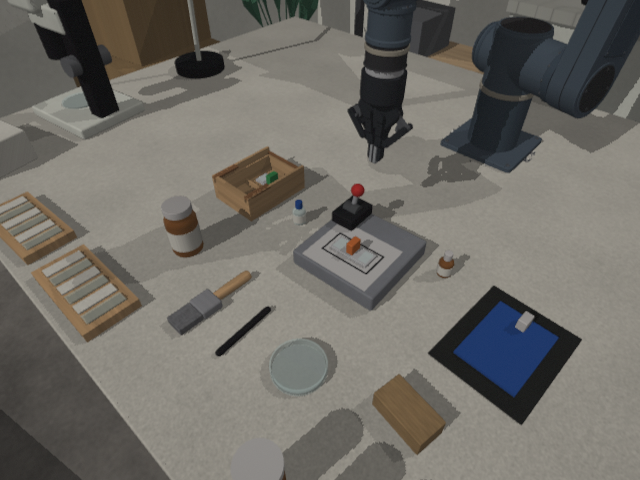

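The ball triangulates to (0.492, -0.0525, 0.101). The closed fingers are in front of it; I'll lower to ball height and push to +x.

Call:
drive_tool --series '[[[0, 0, -0.025, 0, 0, 0, 0], [0, -0.001, -0.05, 0, 0, 0, 0], [0, -0.001, -0.057, 0, 0, 0, 0], [0, -0.001, -0.057, 0, 0, 0, 0], [0.015, -0.001, -0.057, 0, 0, 0, 0], [0.025, 0, -0.057, 0, 0, 0, 0], [0.033, 0, -0.057, 0, 0, 0, 0], [0.041, 0, -0.057, 0, 0, 0, 0], [0.048, 0.001, -0.057, 0, 0, 0, 0], [0.054, 0.001, -0.057, 0, 0, 0, 0], [0.058, 0.001, -0.057, 0, 0, 0, 0], [0.058, 0.001, -0.057, 0, 0, 0, 0]]]'

```text
time_s: 19.4
tool_pos: [0.4996, -0.0506, 0.1579]
eef_rot: [-3.137, 0.01, -3.097]
force: [-4.2, -0.6, 4.0]
opening: 0.003
```

```bash
python3 snap.py d2 scene wrist; python3 - <<'E'
from h import *
d=pickle.load(open("d2.pkl","rb"));crop(d["scene"]["color"],310,150,110,90,7,"d2c.png")
E
```

```text
19.5 [ 0.4996 -0.0506  0.1579] [-3.1368  0.0111 -3.0971] [-4.8  0.   3. ] [-0.02  0.78 -0.01] -0.002
```

View pics/d2c.png

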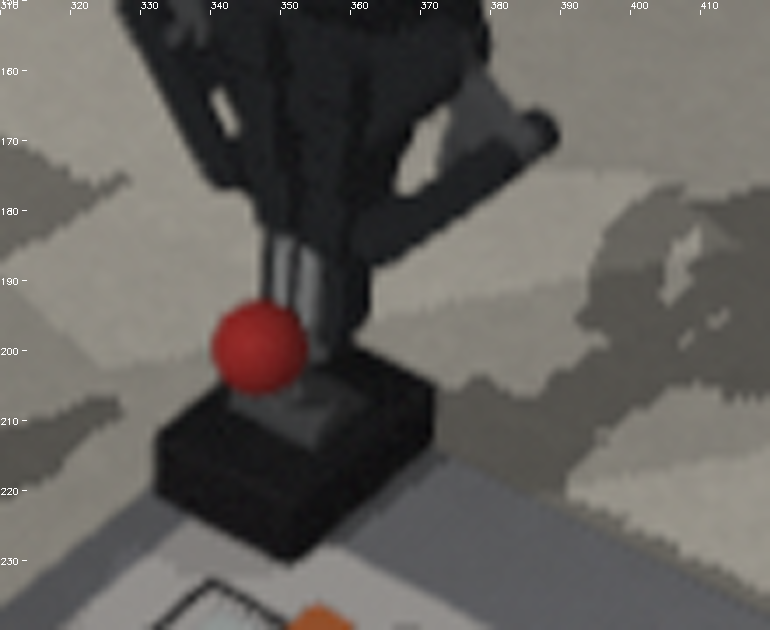

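The lever is moving over; I'll push on to feel the stop.

Call:
drive_tool --series '[[[0.003, 0, 0, 0, 0, 0, 0], [0.006, 0, 0, 0, 0, 0, 0], [0.009, 0, 0, 0, 0, 0, 0], [0.009, 0, 0, 0, 0, 0, 0]]]'

```text
time_s: 19.83
tool_pos: [0.5013, -0.0505, 0.1578]
eef_rot: [-3.137, -0.007, -3.098]
force: [-23.4, -1.2, 17.2]
opening: -0.003
```

```bash
python3 snap.py d3 scene wrist; python3 - <<'E'
from h import *
d=pickle.load(open("d3.pkl","rb"));crop(d["scene"]["color"],310,150,110,90,7,"d3c.png")
E
```

```text
19.93 [ 0.5013 -0.0505  0.1578] [-3.1366 -0.0068 -3.0979] [-22.6  -0.7  17.5] [-0.16  4.65 -0.06] 0.001
```

View pics/d3c.png

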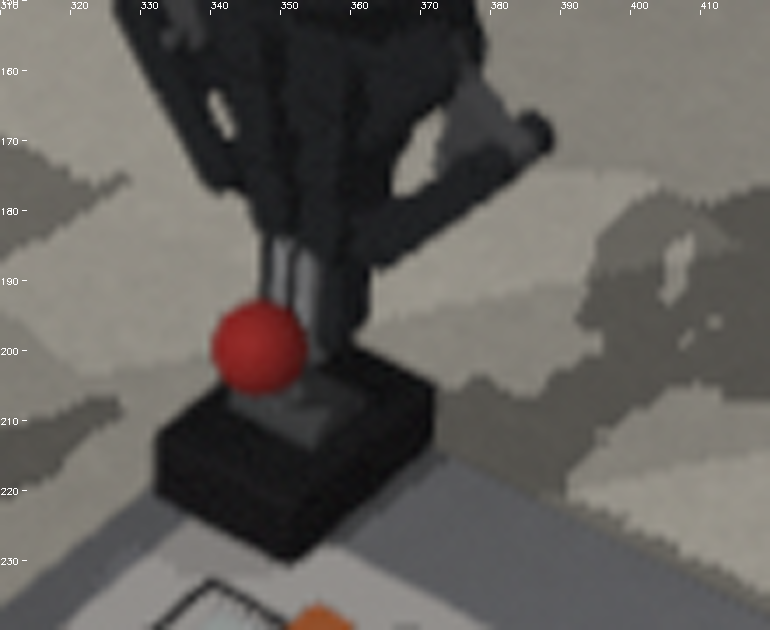

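At the stop: 23 N, and the ball did not move from (347,199). I'll back off, rise and check.

Call:
drive_tool --series '[[[-0.008, 0, 0, 0, 0, 0, 0], [-0.02, 0, 0, 0, 0, 0, 0], [-0.045, 0, 0, 0, 0, 0, 0], [-0.075, 0, 0.01, 0, 0, 0, 0], [-0.085, 0, 0.04, 0, 0, 0, 0], [-0.085, 0, 0.08, 0, 0, 0, 0], [-0.085, 0, 0.12, 0, 0, 0, 0], [-0.085, 0, 0.13, 0, 0, 0, 0], [-0.085, 0, 0.13, 0, 0, 0, 0], [-0.085, 0, 0.13, 0, 0, 0, 0]]]'

```text
time_s: 20.77
tool_pos: [0.4173, -0.0507, 0.2886]
eef_rot: [-3.136, -0.003, -3.098]
force: [-0.2, -0.1, -0.8]
opening: -0.001
```

```bash
python3 snap.py e1 scene top; python3 - <<'E'
from h import *
d=pickle.load(open("e1.pkl","rb"));crop(d["scene"]["color"],290,170,140,110,5,"e1c.png")
o1,d1=ray(d["scene"],347,199);p=plane(d["scene"],347,199,.097);print(p)
E
```

```text
20.87 [ 0.4161 -0.0504  0.2863] [-3.1373 -0.0081 -3.0978] [-0.1 -0.2 -0.5] [ 0.05 -0.01 -0.01] -0.0
[ 0.5228377  -0.05316481  0.097     ]
```

View pics/e1_scene.png

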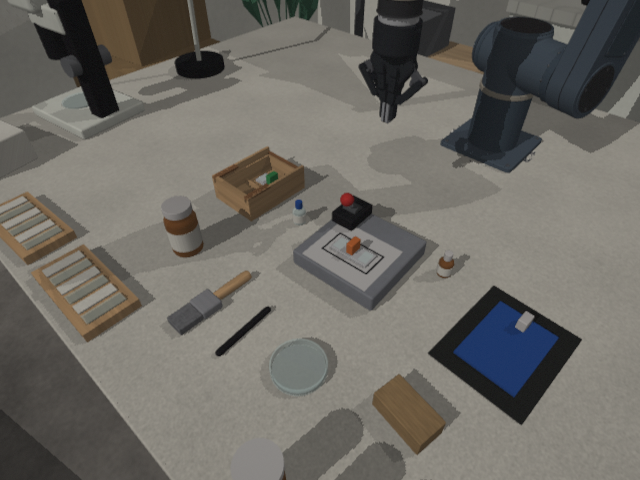

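View pics/e1c.png

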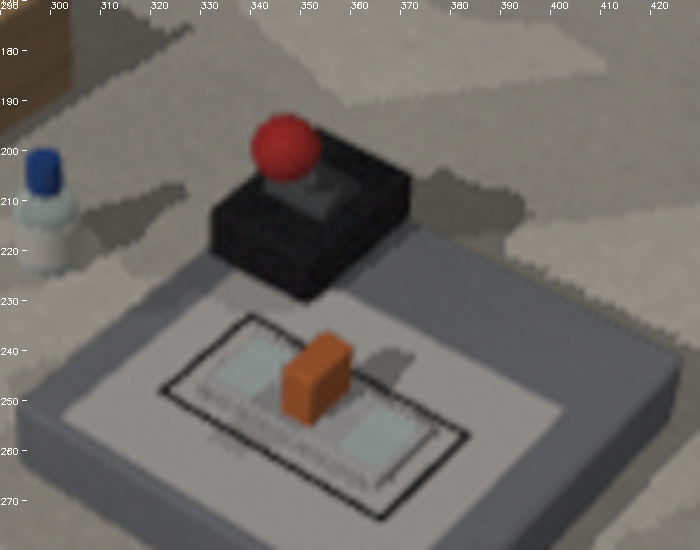

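View pics/e1_top.png

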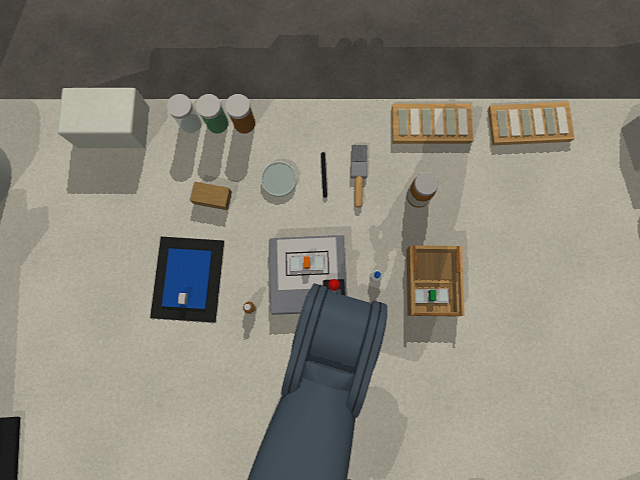

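Everything is in place and the lever stays over at its stop, with the ball at about x = 0.523, 19 mm past the pivot as expected for fully on. Handing in.

```bash
python3 -c "
from bench import *
print(sign_off())"
```

```text
the job is handed in; nothing more can be done
None
```

The job is done and handed in, in the order asked, at about 21 s of the 62 s allowed.

- **Lid:** I raised its front over the lip, slid it out of the grooves and laid it flat in the middle of the black mat, bar up.
- **Orange carrier:** it came from the rear compartment and sits flat inside the black frame, long side along the frame's long side. At first touch it was about 4 mm too far to +x, so I lifted it 5 mm and re-centred it before letting go.
- **Lamp switch:** I pushed it over to its stop. At 23 N the ball no longer moved, and after I backed off it stayed at about x = 0.523 m, which is where fully on should be. Before the push the ball read about x = 0.492 m, some 7 mm off what the given geometry predicts for fully off. I did not resolve that difference.

The last scene and top pictures show the green carrier still in the slide box and nothing else visibly moved. The gripper is clear of everything. During the work the top and wrist cameras disagreed by 2–3 mm on positions, and I allowed for that in the grasps and the placing.

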